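# Refit the dryer's filter frame under its lip

### The arm

A 6-joint arm with a two-finger parallel gripper is mounted at the origin on the work surface. World frame = base frame: x ahead of the robot, y to its left, z up, the work surface at z = 0. Lengths are in m, angles in degrees, forces in N, time in s.
With the tool pointing down it reaches from about 0.275 to 0.85 m from the base axis. Payload 5.2 kg.
Tool frame: the origin (TCP) lies between the finger pads; the fingertips stand 14 mm ahead of it and the grasp point (between the pads) lies 5 mm behind it; y points along the fingers, z is the direction in which the jaws open and shut, and the axes are right-handed (so a half turn about y gives the same grasp; the last joint's range is limited). The gripper opens to 85 mm and grips with 20 to 120 N. Pads are 22 mm wide; open, the fingers measure 114 mm over their backs; the gripper's body (76 mm by 85 mm) begins 54 mm behind the grasp point. The pads swing forward as they close: fully open they stand 13 mm farther back than shut.
Start: joints at [-80.89, 14.817, 87.949, -0, 77.235, -11.62], TCP at [0.195, -0.514, 0.245] pointing down, gripper open.
Joint ranges: [-179.93, 179.93], [-52.35, 119.4], [10.71, 147.94], [-69.91, 249.91], [12.55, 155.21], [-178.61, 178.61]. Speed limits (degrees/s): [147.25, 147.25, 180, 180, 180, 180].

### API

Orientations are given as [roll, pitch, yaw] about the fixed x, y, z axes, in that order (R = Rz(yaw) Ry(pitch) Rx(roll)).
In Python, from bench import sensors, imaging, ctrl, finder gives the robot as it stands. The module is installed in compiled form; this text tells all that it offers.
- The arm moves only by the shell command python3 -m handwheel 'ROWS' [OPENING] [FORCE]. ROWS is JSON, a list of rows, each a list of 6 numbers: the shift along the world's x, y, z in mm, then the turn, a rotation vector about the world's x, y, z in degrees. In form: [[tx, ty, tz, rx, ry, rz], ...]. A call has 1 to 5 rows; each row is the pose to reach, as a shift and turn from the pose measured when the call began; what a row does not reach only later rows make up. A row lasts 1/10 s, in which the tool goes at most 50 mm and 8.59 degrees, less where a joint would pass 70% of its speed; a pose out of reach is approached as far as the arm can. A call with a gripper value outside its range is refused whole. OPENING is the finger opening in mm, from 0 to 85.4, set as the call begins (- or left out, the last holds). The fingers move at their own pace and stop on an object; FORCE is the grip in N (left out, the last holds). Time passes only in rows, so rows that repeat a pose let the fingers close. It gives the time, the measured TCP pose, the force and the opening at its end, in the units of the state.
- sensors.state(): the state, without advancing time (a new reading comes with each control period).
- imaging.get_image(name): name is "scene" or "side" or "wrist"; returns the picture (420x560x3 uint8, red, green, blue); there is no depth.
- imaging.camera_info(name): a dict with "mtx" (3x3 intrinsics, pixels), "rvec" (rotation vector, rad) and "tvec" (3), from world to camera coordinates, as OpenCV has them; the wrist camera has in their place "hand_eye" (4x4, takes a point from camera to tool coordinates, whose origin is the TCP and whose axes are the tool frame's). Camera axes: x right, y down, z forward; pixel columns grow to the right and rows downward; lengths in m; the calibration is good to about 2 mm. A picture is of the moment at which its call begins: read the wrist's pose just before it. camera_info takes no time and is no camera call.
- ctrl.finish_job(): hands the job in, once; it reports no verdict.
Trained networks look in the newest picture that a camera, given by its name, has taken for a name from the list of things; names that differ only in an ending like _2 or _b are one class to them, and where a whole thing is asked for, a point or a joint stands for the part that bears it (a point fixed in the world has none). Each returns a list of dicts, best first, with "conf" (0 to 1); they miss things now and then, are a little off and sometimes report something else, mostly with a low value. They report only what shows in the picture. A call takes as long as a camera call. They do not tell look-alikes from the thing itself.
- finder.cut_out(query, camera): "region" (420x560 bool, what is visible of it) and "bbox" ([left, top, right, bottom] in pixels, round what is visible of it).
The state is a dict: "time": time; "joint_pos": joint angles; "dq": joint speeds; "tau": joint torques, N m; "eef_pos": TCP position; "tcp_rot": TCP orientation; "contact_force": force on the tool from outside, world axes, zero at the start; "ft_torque": the same for the moment, N m; "opening": opening from 0.0 (shut) to 1.0 (fully open).
Only numpy, scipy, OpenCV 4.12 (cv2) and the standard library are available. Lean on these libraries where they do the work, as an engineer would, in place of code of your own. Each camera call takes 0.05 s, during which the arm holds its last target.

### The job

Put the filter frame back on top of the white fan box: hold it sloping, slide its tongue under the retaining lip until you feel it meet the stop, then swing it down and press it gently until it lies flat and the spring catch has clicked out over its edge. Don't force it, let go of it when it is home, and leave the other things on the bench where they are.

Things in the scene. Friction and masses are not known exactly. Their poses are not given: they have to be found in the camera images.
- frame: Filter frame: aluminium round pleated media, 0.25-0.5 kg, lying face up on the table. Origin on its underside; +x towards its tongue, z up. Body x = -65 to +47 mm, 120 mm wide (y), 10 mm thick. From the +x edge a flat tongue, 90 mm wide, 6 mm thick, underside level with the body's, goes on to x = +85 mm: 150 mm long over all. A black grip bar stands across its top.
- handle (a point): Middle of the top of the frame's black grip bar (frame x = -20, z = 48 mm); axes as the frame. The bar is 14 mm thick in x, 60 mm long in y and rises 38 mm above the frame's top face.
- tongue_tip (a point): Middle of the lower edge at the free end of the tongue (frame x = +85, z = 0 mm); axes as the frame.
- housing: Fan box, fixed to the bench: white, 250 x 190 x 60 mm, duct stub on its +x face. Origin: centre of its underside; +x towards the lip side, z up. Its flat top is the filter seat; it bears pushes up to 20 N. Two aluminium cheeks (x = -45 to +115 mm, inner faces at y = +/-63 mm, 20 mm above the seat) guide the frame's sides; the retaining lip spans their +x ends.
- seat (a point): Seat point: housing x = 0, y = 0, z = 60 mm; housing axes. The seated frame lies flat, its origin within 16 mm in x and 3 mm in y of it, axes as the housing. The stop under the lip and a steel sill (8 mm high and thick, 100 mm wide) stand on one locked carriage, faces 153 mm apart. The frame drops between them only with its tongue within about 3 mm of the stop; else it lands on the sill.
- lip_edge (a point): Middle of the lower free edge of the retaining lip (housing x = +66.5, z = 76 mm: 16 mm above the seat); housing axes. The lip is 4 mm thick; back wall at x = +112 mm. Under it, out of sight, is a firm stop 11 mm high, its face at housing x = +72.5 to +100.5 mm: set differently each time and not measured, so feel for it with the tongue at light force.
- catch (a joint): Spring catch over the sill, 60 mm wide: travel in m towards housing -x, 0 = sprung out, 0.008 = right back. A sloping steel tongue, top 24 mm above the seat, bottom 11 mm; its lower end reaches a few mm over the seated frame's -x edge and holds it down. Swinging the frame down pushes it back (takes about 3 to 12 N of downward push), then it springs out over the frame.
- tin: Bystander, to be left alone: closed bare-metal ink tin, 60 mm across, 75 mm high. Origin: centre of its underside.
- ink_knife: Bystander, to be left alone: ink knife (spatula) lying flat, 200 mm long.
- loupe: Bystander, to be left alone: small black loupe, 38 mm across, 38 mm high. Origin: centre of its underside.
- cup: Bystander, to be left alone: black plastic cup, 84 mm across, 100 mm high. Origin: centre of its underside.
- wash_bottle: Bystander, to be left alone: white plastic bottle, 64 mm across, 170 mm high. Origin: centre of its underside.
- cover: Bystander, to be left alone: plain grey blanking cover, 130 x 120 x 8 mm, with a black grip bar across its middle but no tongue; not the filter. Origin: centre of its underside.
Mind the look-alikes: they are no part of the job. What is shaped like the frame but orange is not meant.

How it is judged:
By the outcome, as a careful person would: the job done as asked, in the order asked, and still so for the second after the job is handed in, with the robot touching nothing.
It also fails if it takes over 58 s, if anything falls off the work surface, if the arm or the gripper's body presses on something with over 40 N, if the wrist force passes 120 N, or if a joint passes its speed limit or range.

## Working session

There is one attempt and no reset: what is moved stays moved. The work goes in short steps, Python scripts to look and compute and a shell command to move; the robot and the scene stay as the last step left them, time stands still between calls to the robot, and variables do not carry over. Pictures are saved under pics/ and viewed, and the job is handed in when it is done.

```bash
mkdir -p pics; ls; python3 - <<'E'
from bench import sensors, imaging
import cv2
print(sensors.state())
for n in ("scene","side","wrist"):
    im=imaging.get_image(n); cv2.imwrite(f"pics/{n}0.png",im[:,:,::-1])
    print(n,imaging.camera_info(n))
E
```

```text
pics
{'time': 0.0, 'joint_pos': array([-8.08916068e+01,  1.48591374e+01,  8.80133207e+01, -9.68155900e-04,
        7.72343202e+01, -1.16195835e+01]), 'dq': array([ 0.08491604, -0.06555262,  0.04859539, -0.03478672,  0.03207839,
        0.02418019]), 'tau': array([-4.42076362e-04, -4.46027613e+01, -2.90571499e+01, -4.92221425e-04,
        1.17420658e-02, -1.49268953e-05]), 'eef_pos': array([ 0.19459498, -0.51386907,  0.24446011]), 'tcp_rot': array([-9.01047801e+01,  2.05820035e-02, -1.59271827e+02]), 'contact_force': array([ 0.23724665, -0.6943673 ,  0.4937721 ]), 'ft_torque': array([-0.01574746, -0.02327885,  0.01689614]), 'opening': 0.9993911142776761}
scene {'mtx': array([[441.66934505,   0.        , 270.08695992],
       [  0.        , 441.66934505, 206.01280148],
       [  0.        ,   0.        ,   1.        ]]), 'rvec': array([ 0.99221839,  2.61961961, -0.81538183]), 'tvec': array([ 0.3883012 , -0.23722516,  1.3451526 ])}
side {'mtx': array([[461.81646109,   0.        , 279.13616844],
       [  0.        , 461.81646109, 205.23926983],
       [  0.        ,   0.        ,   1.        ]]), 'rvec': array([ 0.71192783, -2.6268337 ,  1.08729857]), 'tvec': array([0.44469885, 0.22294325, 1.0840388 ])}
wrist {'mtx': array([[351.07628245,   0.        , 280.36204063],
       [  0.        , 351.07628245, 204.08158702],
       [  0.        ,   0.        ,   1.        ]]), 'hand_eye': array([[-1.09423289e-04,  9.49263828e-01,  3.14480799e-01,
        -8.14355082e-02],
       [ 8.90994907e-04, -3.14480583e-01,  9.49263488e-01,
        -1.27592795e-01],
       [ 9.99999597e-01,  3.84072323e-04, -8.11377737e-04,
         2.35813461e-04],
       [ 0.00000000e+00,  0.00000000e+00,  0.00000000e+00,
         1.00000000e+00]])}
```

View pics/scene0.png

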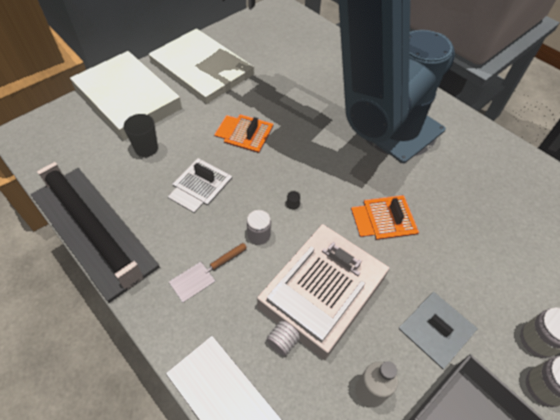

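View pics/side0.png

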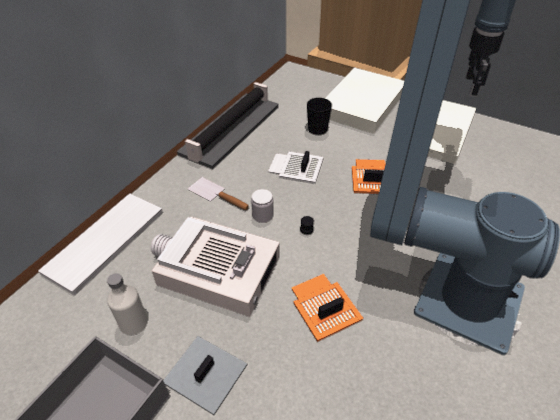

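View pics/wrist0.png

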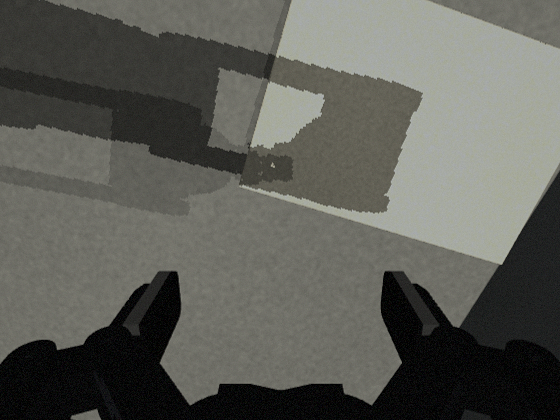

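Candidates: the aluminium one with a white-slatted face and a tongue at scene (202,183) / side (298,166); the orange ones at scene (247,131) and (390,217); the grey tongueless cover at scene (438,328). The first fits, because it is bare aluminium and has a tongue. I'll confirm with crops and masks.

```bash
cat > h.py <<'E'
import numpy as np, cv2
from scipy.spatial.transform import Rotation as R
from bench import sensors, imaging, finder
def cam(n):
    c=imaging.camera_info(n); return c
def Tcp(s=None):
    s=s or sensors.state(); T=np.eye(4); T[:3,:3]=R.from_euler('xyz',s['tcp_rot'],degrees=True).as_matrix(); T[:3,3]=s['eef_pos']; return T
def ext(n,T=None):
    c=imaging.camera_info(n)
    if 'rvec' in c:
        E=np.eye(4);E[:3,:3]=cv2.Rodrigues(c['rvec'])[0];E[:3,3]=c['tvec'];return c['mtx'],E
    return c['mtx'],np.linalg.inv(T@c['hand_eye'])
def proj(K,E,P):
    P=np.atleast_2d(P);q=P@E[:3,:3].T+E[:3,3];q=q@K.T;return q[:,:2]/q[:,2:]
def plane(K,E,uv,z):
    uv=np.atleast_2d(uv);d=np.c_[uv,np.ones(len(uv))]@np.linalg.inv(K).T@E[:3,:3];o=-E[:3,:3].T@E[:3,3]
    return o+d*((z-o[2])/d[:,2])[:,None]
def tri(KEs,uvs):
    return cv2.triangulatePoints(*(K@E[:3] for K,E in KEs),*(np.float64(u).reshape(2,1) for u in uvs)).ravel()
E
python3 - <<'E'
from h import *
out={}
for n in ("scene","side"):
    im=imaging.get_image(n); cv2.imwrite(f"pics/{n}1.png",im[:,:,::-1])
    for q in ("frame","housing"):
        r=finder.cut_out(q,n)
        for k in r: print(n,q,k['conf'],k['bbox'])
        out[f"{n}_{q}"]=np.array([k['region'] for k in r])
np.savez("masks0.npz",**out)
a=cv2.imread("pics/scene1.png");b=cv2.imread("pics/side1.png")
f=lambda im,x,y,w,h,s:cv2.resize(im[y:y+h,x:x+w],None,fx=s,fy=s,interpolation=cv2.INTER_CUBIC)
cv2.imwrite("pics/cf.png",np.hstack([f(a,160,150,80,70,5),f(b,260,140,80,70,5)]))
cv2.imwrite("pics/chs.png",f(a,250,220,145,145,4)); cv2.imwrite("pics/chd.png",f(b,145,210,145,105,5))
E
```

```text
scene frame 0.77 [170.9, 161.3, 230.3, 209.8]
scene frame 0.67 [214.7, 112.8, 270.8, 151.2]
scene housing 0.8 [258.8, 224.1, 388.6, 359.3]
side frame 0.91 [267.7, 149.2, 321.6, 183.1]
side frame 0.66 [354.0, 161.6, 387.5, 197.2]
side frame 0.61 [288.5, 272.9, 360.4, 340.8]
side housing 0.91 [150.9, 218.9, 279.2, 318.7]
```

View pics/cf.png

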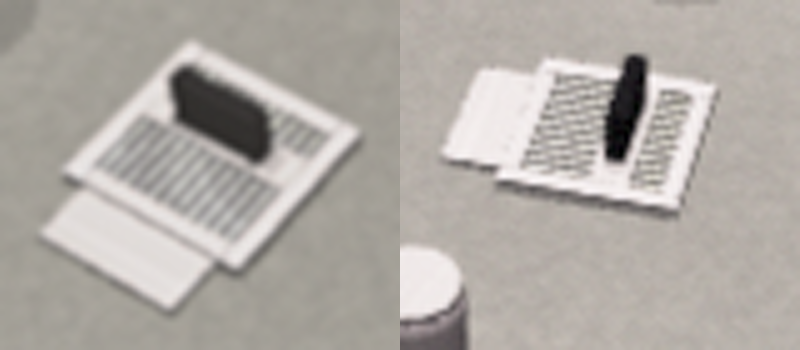

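View pics/chs.png

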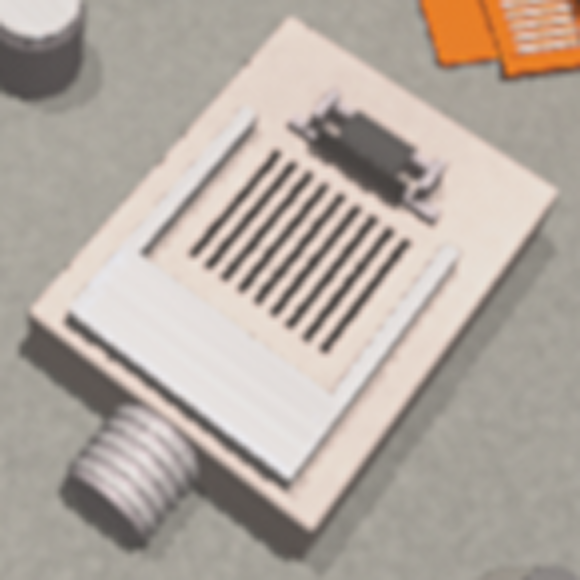

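View pics/chd.png

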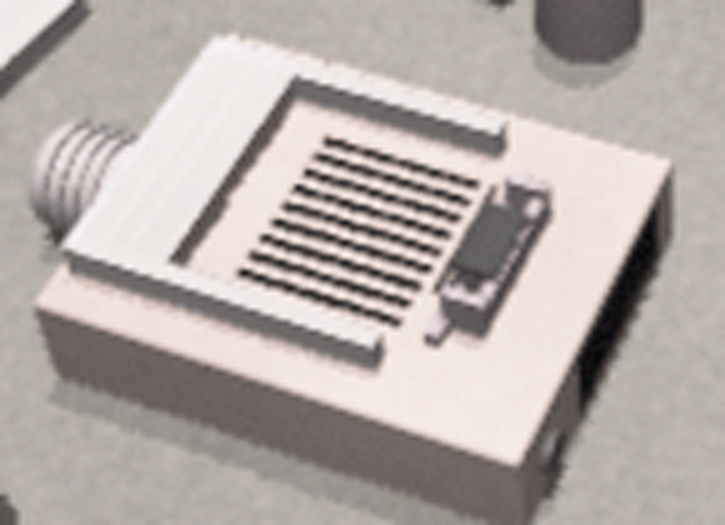

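```bash
cat > fit0.py <<'E'
from h import *
from scipy.optimize import least_squares
def fit(model,sc,sd,x0):
    KS,ES=ext("scene");KD,ED=ext("side")
    def w(p):
        c,s=np.cos(p[3]),np.sin(p[3]);M=np.array([[c,-s,0],[s,c,0],[0,0,1]])
        return lambda P:np.array(P)@M.T+p[:3]
    def res(p):
        f=w(p);r=[]
        for K,E,d in((KS,ES,sc),(KD,ED,sd)):
            r.append((proj(K,E,f([a for a,_ in d])*1)-np.array([b for _,b in d])).ravel())
        return np.concatenate(r)
    o=least_squares(res,x0,loss='soft_l1');return o.x,res(o.x)
m=1e-3
A=lambda x,y,z:(x*m,y*m,z*m)
fs=[(A(85,45,6),(194,212.4)),(A(85,-45,6),(168,197)),(A(47,60,10),(207.6,204.4)),(A(47,-60,10),(173,185)),(A(-65,-60,10),(198.4,158.4)),(A(-65,60,10),(232.4,176.4))]
fd=[(A(85,45,6),(268,172)),(A(85,-45,6),(276.4,153.6)),(A(47,-60,10),(289,151.6)),(A(-65,-60,10),(323.4,157)),(A(-65,60,10),(315.6,182.4)),(A(47,60,10),(279.4,176.4))]
hs=[(A(125,-95,60),(258,298)),(A(125,95,60),(327.5,352.5)),(A(-125,95,60),(389.25,267.5)),(A(-125,-95,60),(323,223.75))]
hd=[(A(-125,-95,60),(279.4,242)),(A(-125,95,60),(250,303)),(A(125,95,60),(152.6,271))]
KS,ES=ext("scene")
for n,s,d in(("frame",fs,fd),("housing",hs,hd)):
    g=plane(KS,ES,[q for _,q in s],0.03).mean(0)
    best=min((fit(None,s,d,[g[0],g[1],0,a]) for a in (0,1.57,3.14,-1.57)),key=lambda r:np.abs(r[1]).sum())
    print(n,best[0][:3]*1e3,np.degrees(best[0][3]),np.round(best[1],1))
E
python3 fit0.py
```

```text
frame [ 577.31537864 -222.01830405   -4.94559436] 15.330331517358616 [ 0.3 -0.3 -0.1 -0.2 -0.  -0.5 -0.4 -0.9 -0.3 -0.2 -0.1 -0.1  0.2  0.
 -0.3  0.6 -0.2  0.6 -0.2  0.8 -0.4  0.1 -0.5 -0.2]
housing [556.58801781 223.15209059  -4.94868974] 9.574979337067086 [-1.8 -0.5  0.3  0.1  0.3 -0.5 -1.4 -0.8  0.6  0.3 -0.7  0.9 -1.   0.7]
```

The crop confirms the aluminium frame at scene (202,183), with its tongue pointing down-left. Next I'll move the hand above it.

```bash
python3 -m handwheel '[[36,29,0,0,0,8.4],[72,57,0,0,0,16.8],[109,86,0,0,0,25.2],[145,115,0,0,0,33.6],[181,143,0,0,0,42]]' 85
python3 -m handwheel '[[36,29,0,0,0,8.4],[72,57,0,0,0,16.8],[109,86,0,0,0,25.2],[145,115,0,0,0,33.6],[181,143,0,0,0,42]]'
python3 - <<'E'
from h import *
s=sensors.state();print(s['time'],s['eef_pos'],s['tcp_rot'])
im=imaging.get_image("wrist");cv2.imwrite("pics/w1.png",im[:,:,::-1])
np.save("w1T.npy",Tcp(s))
E
```

```text
time: 0.95
eef_pos: [0.3769, -0.37, 0.2454]
tcp_rot: [-90.0, -0.0, -116.9]
contact_force: [-0.1, -0.5, -0.0]
opening: 0.992
time: 1.45
eef_pos: [0.5593, -0.2255, 0.2456]
tcp_rot: [-90.0, -0.0, -74.6]
contact_force: [-0.7, -0.5, -1.1]
opening: 0.992
1.45 [ 0.55925793 -0.22548352  0.24558341] [-8.99729323e+01 -2.69975283e-02 -7.45808518e+01]
```

View pics/w1.png

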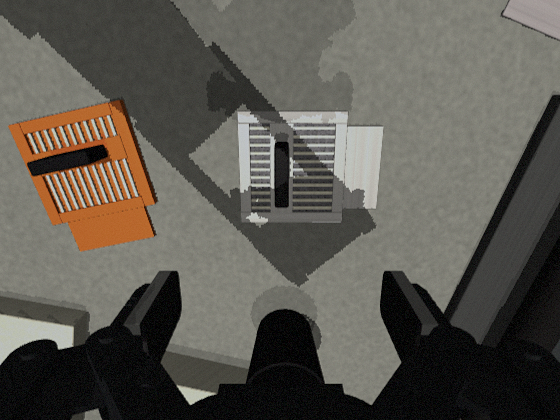

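The wrist view shows the aluminium frame with its tongue to the right (382,170) and its bar at (281,174). The black cup is below it at (285,330) and the orange look-alike is at left. I'll refine the frame pose and check the cup clearance.

```bash
python3 - <<'E'
from h import *
T=np.load("w1T.npy");K,E=ext("wrist",T);KS,ES=ext("scene")
print("cup",plane(KS,ES,[141,122],.1))
im=cv2.imread("pics/w1.png")
cv2.imwrite("pics/w1c.png",cv2.resize(im[100:235,225:395],None,fx=4.4,fy=4.4,interpolation=cv2.INTER_CUBIC))
c=finder.cut_out("frame","wrist")
for k in c: print(k['conf'],k['bbox'])
E
```

```text
cup [[ 0.61078447 -0.43050158  0.1       ]]
0.84 [236.7, 112.6, 382.0, 224.4]
0.76 [8.1, 94.8, 157.9, 251.6]
```

View pics/w1c.png

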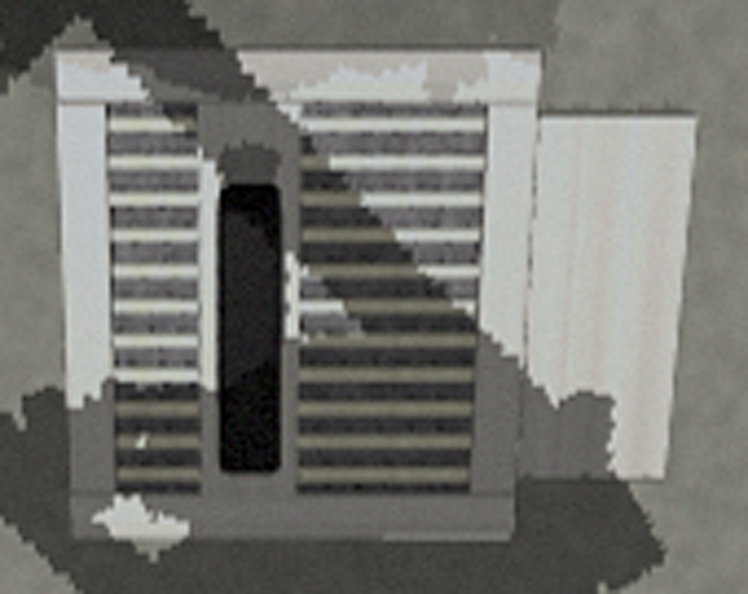

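```bash
cat > fitw.py <<'E'
from h import *
from scipy.optimize import least_squares
def fitw(obs,x0,fixz=None):
    # obs: list of (K,E,model pts mm, px)
    def f(p,P):
        c,s=np.cos(p[3]),np.sin(p[3]);M=np.array([[c,-s,0],[s,c,0],[0,0,1]]);return np.array(P)*1e-3@M.T+p[:3]
    def res(p):
        if fixz is not None: p=np.r_[p[:2],fixz,p[3]]
        return np.concatenate([(proj(K,E,f(p,P))-np.array(u)).ravel() for K,E,P,u in obs])
    o=least_squares(res,x0,loss='soft_l1');return o.x,np.round(res(o.x),1)
E
python3 - <<'E'
from fitw import *
T=np.load("w1T.npy");K,E=ext("wrist",T)
P=[(-65,60,10),(47,60,10),(47,-60,10),(-65,-60,10),(85,45,6),(85,-45,6),(-27,30,48),(-13,30,48),(-27,-30,48),(-13,-30,48)]
u=np.array([(57,54),(541,52),(515,540),(72,540),(697,115),(663,480),(219,184),(280,184),(219,472),(281,472)])/4.4+[225,100]
for z in (None,0,):
    x,r=fitw([(K,E,P,u)],[.577,-.222,0,.27],z);print(x[:3]*1e3,np.degrees(x[3]),r)
c,s=np.cos(x[3]),np.sin(x[3]);print("handle",x[0]-.02*c,x[1]-.02*s)
E
```

```text
[ 581.15901979 -221.13768496   -3.08540052] 15.246324011360747 [-0.5 -1.3  0.4 -0.5 -0.6 -0.6 -0.1 -0.9 -0.   0.   0.  -0.7 -0.2  5.
  1.   5.  -0.   0.3  0.   0.3]
[ 5.80741215e+02 -2.20424330e+02 -1.81893980e-02] 15.170217941990256 [-1.  -2.   0.9 -1.  -0.3 -0.2 -0.7 -0.6  0.7 -0.3  0.6 -0.4 -0.4  4.6
  0.9  4.7 -0.4  0.5 -0.1  0.6]
handle 0.5614381620541965 -0.22565808067060536
```

```bash
python3 -m handwheel '[[2,0,-38,0,0,0],[2,0,-76,0,0,0],[2,0,-114,0,0,0],[2,0,-145,0,0,0],[2,0,-145,0,0,0]]' 50
python3 - <<'E'
from h import *
s=sensors.state();print(s['time'],s['eef_pos'],s['tcp_rot'])
im=imaging.get_image("wrist");cv2.imwrite("pics/w2.png",im[:,:,::-1])
T=Tcp(s);K,E=ext("wrist",T)
for h in (0.040,.048): print(proj(K,E,[T[:3,3]*[1,1,0]+[0,0,h]]))
E
```

```text
time: 2.05
eef_pos: [0.5599, -0.2216, 0.0954]
tcp_rot: [-90.3, 0.5, -74.5]
contact_force: [-0.8, 0.4, 0.6]
opening: 0.587
2.05 [ 0.55993062 -0.22160234  0.09543118] [-90.25118741   0.45779398 -74.51213151]
[[279.67554762 238.58514034]]
[[279.58546517 244.4445627 ]]
```

View pics/w2.png

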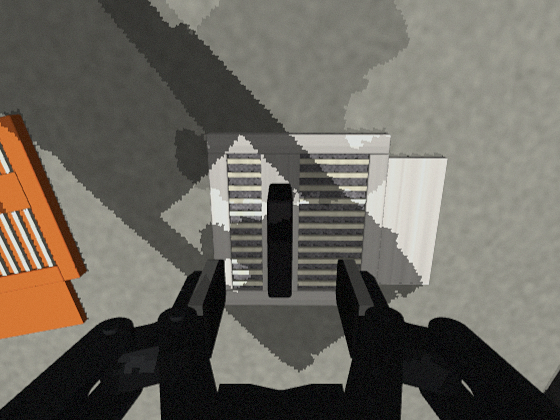

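```bash
python3 -m handwheel '[[1,0,-25,0,0,0],[1,0,-50,0,0,0],[1,0,-65,0,0,0],[1,0,-65,0,0,0]]'
python3 - <<'E'
from h import *
s=sensors.state();print(s['time'],s['eef_pos'],s['tcp_rot'],s['contact_force'],s['dq'])
im=imaging.get_image("wrist");cv2.imwrite("pics/w3.png",im[:,:,::-1])
E
```

```text
time: 2.5
eef_pos: [0.5625, -0.223, 0.0335]
tcp_rot: [-90.1, 0.3, -74.5]
contact_force: [0.7, -0.7, 0.0]
opening: 0.585
2.5 [ 0.56245361 -0.22297286  0.03353116] [-90.10074064   0.28659519 -74.5460493 ] [ 0.72305549 -0.67756694  0.04362516] [ 0.18209914 -1.72813178 -1.73151815 -0.01177067  1.32739373 -0.00405375]
```

View pics/w3.png

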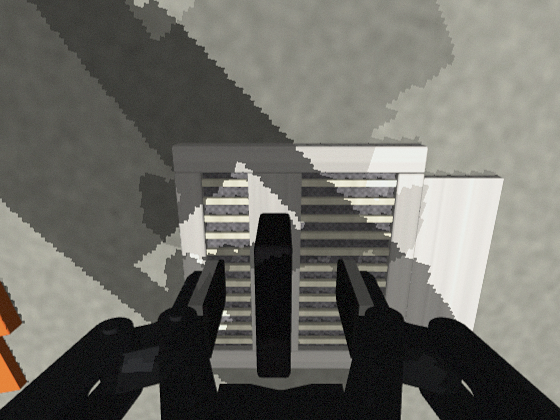

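```bash
python3 -m handwheel '[[-3,-2,-3,0,0,0],[-3,-2,-3,0,0,0]]' 50
python3 -m handwheel '[[0,0,0,0,0,0],[0,0,0,0,0,0],[0,0,0,0,0,0],[0,0,0,0,0,0],[0,0,0,0,0,0]]' 0 60
python3 -m handwheel '[[0,0,0,0,0,0],[0,0,0,0,0,0],[0,0,0,0,0,0]]'
```

```text
time: 2.75
eef_pos: [0.5609, -0.2264, 0.0335]
tcp_rot: [-89.9, 0.1, -74.6]
contact_force: [-1.5, 0.2, 0.0]
opening: 0.587
time: 3.25
eef_pos: [0.5615, -0.2268, 0.0344]
tcp_rot: [-89.9, -0.0, -74.6]
contact_force: [-0.3, -0.1, 5.9]
opening: 0.148
time: 3.55
eef_pos: [0.5614, -0.2267, 0.0345]
tcp_rot: [-89.9, -0.0, -74.5]
contact_force: [-0.4, 0.6, 2.8]
opening: 0.154
```

```bash
python3 -m handwheel '[[0,0,8,0,0,0],[0,0,25,0,0,0],[0,0,50,0,0,0],[0,0,80,0,0,0],[0,0,110,0,0,0]]'
python3 -m handwheel '[[0,25,35,3,0,-1],[-3,60,75,8,0,-2],[-6,95,115,14,0,-4],[-10,130,155,20,0,-5.5],[-10,150,180,25,0,-5.5]]'
python3 -m handwheel '[[0,0,0,0,0,0],[0,0,0,0,0,0],[0,0,0,0,0,0]]'
python3 - <<'E'
from h import *
s=sensors.state();print(s['time'],s['eef_pos'],s['tcp_rot'],s['contact_force'])
np.save("w4T.npy",Tcp(s))
im=imaging.get_image("wrist");cv2.imwrite("pics/w4.png",im[:,:,::-1])
im=imaging.get_image("side");cv2.imwrite("pics/s4.png",im[:,:,::-1])
E
```

```text
time: 4.05
eef_pos: [0.5607, -0.2262, 0.1449]
tcp_rot: [-90.0, 0.1, -74.5]
contact_force: [0.8, -0.4, -3.1]
opening: 0.154
time: 4.55
eef_pos: [0.5501, -0.0747, 0.3272]
tcp_rot: [-84.0, 24.6, -78.8]
contact_force: [-0.3, 0.1, -3.5]
opening: 0.152
time: 4.85
eef_pos: [0.5496, -0.0752, 0.3255]
tcp_rot: [-84.2, 24.6, -78.9]
contact_force: [-0.4, -0.1, -3.1]
opening: 0.148
4.85 [ 0.54959343 -0.07522841  0.32549053] [-84.20831629  24.58889131 -78.89943586] [-0.38101846 -0.07873245 -3.0693497 ]
```

View pics/w4.png

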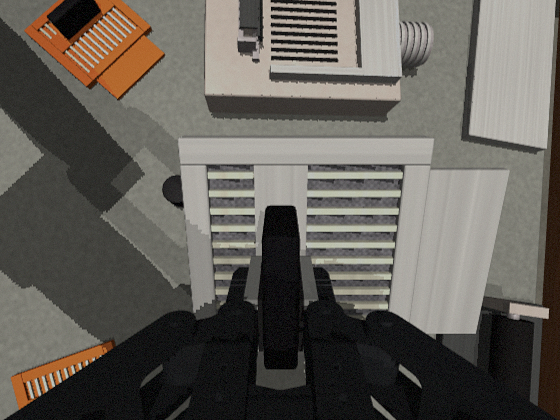

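View pics/s4.png

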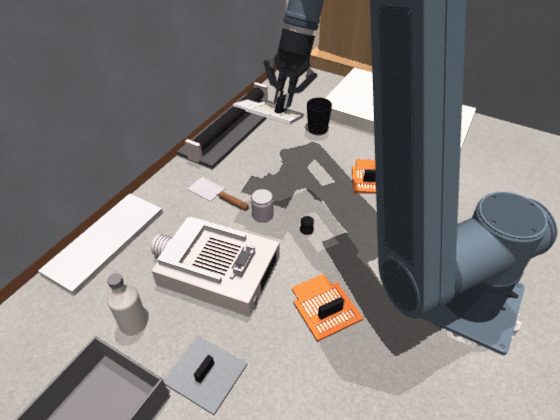

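The frame is held. The housing is only partly in view at the top of the picture, so I'll move nearer.

```bash
python3 -m handwheel '[[0,20,0,0,0,0],[0,50,0,0,0,0],[0,75,10,0,0,0],[0,85,10,0,0,0],[0,85,10,0,0,0]]'
python3 -m handwheel '[[0,0,0,0,0,0],[0,0,0,0,0,0]]'
python3 - <<'E'
from h import *
s=sensors.state();print(s['time'],s['eef_pos'],s['tcp_rot'],s['contact_force'])
np.save("w5T.npy",Tcp(s))
im=imaging.get_image("wrist");cv2.imwrite("pics/w5.png",im[:,:,::-1])
im=im[:,:,::-1]
cv2.imwrite("pics/w5c.png",cv2.resize(im[0:190,160:440],None,fx=2.85,fy=2.85,interpolation=cv2.INTER_CUBIC))
cv2.imwrite("pics/w5d.png",cv2.resize(im[130:345,170:520],None,fx=2.25,fy=2.25,interpolation=cv2.INTER_CUBIC))
E
```

```text
time: 5.45
eef_pos: [0.5493, 0.0116, 0.3352]
tcp_rot: [-84.2, 24.7, -78.8]
contact_force: [-0.1, -0.6, -3.3]
opening: 0.154
time: 5.65
eef_pos: [0.5492, 0.011, 0.3345]
tcp_rot: [-84.3, 24.7, -78.8]
contact_force: [0.0, 0.6, -3.4]
opening: 0.151
5.65 [0.5491549  0.01100855 0.33447205] [-84.30340449  24.66246372 -78.82876932] [ 0.00368326  0.58521115 -3.44267409]
```

View pics/w5c.png

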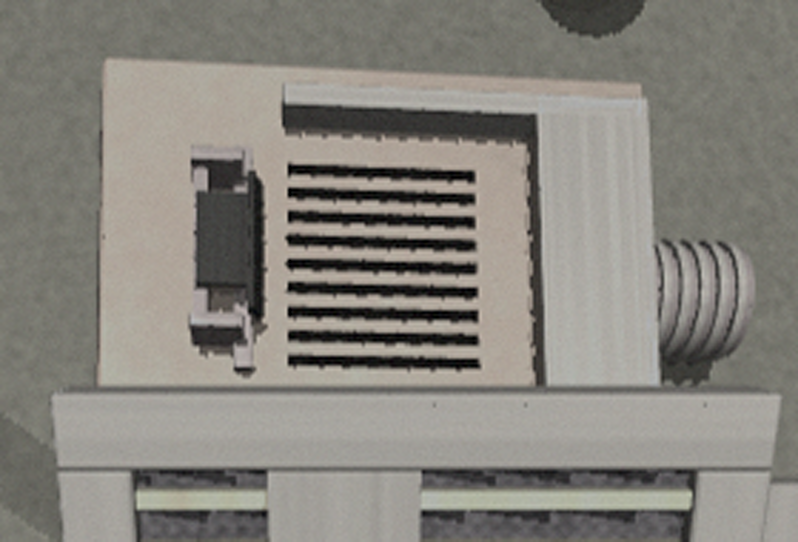

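View pics/w5d.png

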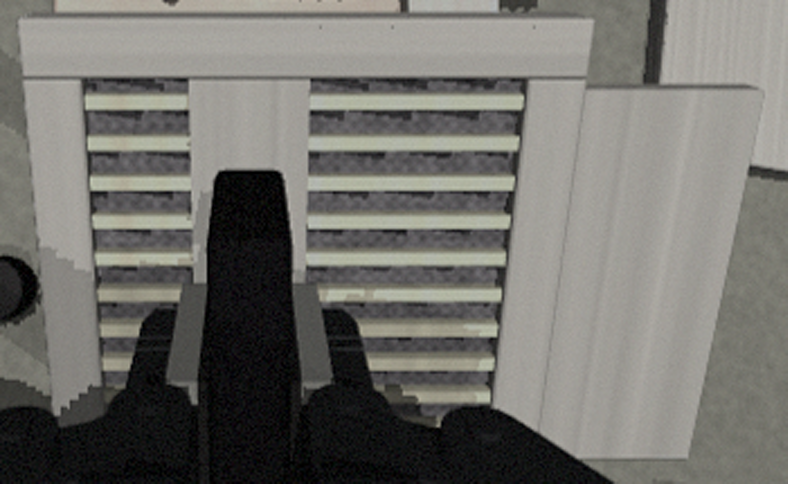

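```bash
cat > m5.py <<'E'
from fitw import *
T=np.load("w5T.npy");K,E=ext("wrist",T)
# housing
def fm(p,P):
    c,s=np.cos(p[3]),np.sin(p[3]);M=np.array([[c,-s,0],[s,c,0],[0,0,1]]);return np.array(P)*1e-3@M.T+p[:3]
g=lambda *a:np.array(a)/2.85+[160,0]
pts=[((-125,95,60),g(103,60)),((125,95,60),g(641,84)),((-45,63,80),g(285,107)),((66.5,63,80),g(539,113))]
lines=[((-125,0,60),(-125,60,60),g(98,387)),((66.5,0,80),(66.5,60,80),g(545,385))]
def res(p,z=None):
    p=np.array(p)
    r=[(proj(K,E,fm(p,[P]))[0]-u) for P,u in pts]
    for a,b,u in lines:
        A,B=proj(K,E,fm(p,[a,b]));d=(B-A)/np.linalg.norm(B-A);r.append([d[0]*(u-A)[1]-d[1]*(u-A)[0]])
    return np.concatenate(r)
o=least_squares(res,[.557,.223,0,.167],loss='soft_l1');print("housing free",o.x[:3]*1e3,np.degrees(o.x[3]),np.round(res(o.x),1))
rz=lambda q:res([q[0],q[1],0,q[2]])
o=least_squares(rz,[.557,.223,.167],loss='soft_l1');print("z0",o.x[:2]*1e3,np.degrees(o.x[2]),np.round(rz(o.x),1))
# frame in tool: tool coords -> define F0 axes: x=tool z, z=-tool y, y=-tool x? 
A=np.array([[0,-1,0],[0,0,-1],[1,0,0]],float) # columns: frame axes in tool: x->tool z, y->-tool x, z->-tool y
A=np.column_stack([[0,0,1],[-1,0,0],[0,-1,0]]).astype(float)
h=lambda *a:np.array(a)/2.25+[170,130]
fp=[((-65,60,10),h(22,18)),((47,60,10),h(592,18)),((85,45,6),h(762,93)),((85,-45,6),h(688,460)),((-27,30,10),h(215,172)),((-13,30,10),h(285,172))]
def fr(p):
    W=T.copy();L=np.array([q for q,_ in fp],float)*1e-3
    c,s=np.cos(p[3]),np.sin(p[3]);Mz=np.array([[c,-s,0],[s,c,0],[0,0,1]])
    c,s=np.cos(p[4]),np.sin(p[4]);My=np.array([[c,0,s],[0,1,0],[-s,0,c]])
    c,s=np.cos(p[5]),np.sin(p[5]);Mx=np.array([[1,0,0],[0,c,-s],[0,s,c]])
    X=(L@(Mz@My@Mx).T+p[:3])@A.T
    X=X@T[:3,:3].T+T[:3,3]
    return np.concatenate([(proj(K,E,X)-np.array([u for _,u in fp])).ravel(),(np.array(p[4:6]))*100,[(p[2]+.0345)*300]])
o=least_squares(fr,[.02,.0,-.0345,0,0,0],loss='soft_l1')
print("frame in hand (F axes) mm",o.x[:3]*1e3,np.degrees(o.x[3:]),np.round(fr(o.x),1))
E
python3 m5.py
```

```text
housing free [560.58950676 225.36049151  -4.38740416] 9.560017164459321 [ 0.2 -0.4  0.6 -0.6 -0.4  0.  -1.2  1.5 -0.3 -0.2]
z0 [560.87860014 222.59414207] 9.600085094666092 [-0.6 -0.5  1.8 -0.7 -0.5  0.1 -0.3  1.5  0.4 -1.2]
frame in hand (F axes) mm [ 21.01911344  -1.33017783 -36.82703907] [ 0.10866784 -0.07194163 -0.43941707] [-1.1  2.1  1.   1.7 -0.1 -0.2 -0.1 -0.   0.7 -1.4 -0.3 -1.5 -0.1 -0.8
 -0.7]
```

```bash
cat > goal.py <<'E'
from h import *
import sys
H=dict(x=.5606,y=.2240,yaw=9.6)   # housing
OFF=np.array([21.0,-1.3,-35.0])*1e-3 # frame origin in hand axes
A=np.column_stack([[0,0,1],[-1,0,0],[0,-1,0]]).astype(float) # hand axes (x=tool z,y=-tool x,z=-tool y)
def hM(): 
    M=np.eye(4);M[:3,:3]=R.from_euler('z',H['yaw'],degrees=True).as_matrix();M[:3,3]=[H['x'],H['y'],.06];return M
def goal(tx,ty,tz,tilt):
    Rf=hM()[:3,:3]@R.from_euler('y',tilt,degrees=True).as_matrix()
    tip=hM()[:3,:3]@(np.array([tx,ty,tz])*1e-3)+hM()[:3,3]
    org=tip-Rf@[.085,0,0]; T=np.eye(4);T[:3,:3]=Rf@A.T;T[:3,3]=org-Rf@OFF;return T
def now(T):
    Rf=T[:3,:3]@A;org=T[:3,3]+Rf@OFF;tip=org+Rf@[.085,0,0];Rh=hM()[:3,:3]
    rel=Rh.T@Rf;e=R.from_matrix(rel).as_euler('ZYX',degrees=True)
    return Rh.T@(tip-hM()[:3,3])*1e3,e  # tip xyz mm, yaw,tilt,roll
def delta(G,T):
    d=(G[:3,3]-T[:3,3])*1e3;r=R.from_matrix(G[:3,:3]@T[:3,:3].T).as_rotvec(degrees=True);return np.r_[d,r]
if __name__=="__main__":
    s=sensors.state();T=Tcp(s);p,e=now(T)
    F=hM()[:3,:3].T@s['contact_force']
    print("t",s['time'],"tip",np.round(p,1),"yaw/tilt/roll",np.round(e,1),"F(h)",np.round(F,1),"Mt",np.round(hM()[:3,:3].T@s['ft_torque'],2),"op",round(s['opening'],3))
    if len(sys.argv)>4: 
        for i in range(1,len(sys.argv)-3,4):
            print(np.round(delta(goal(*map(float,sys.argv[i:i+4])),T),1).tolist())
E
python3 goal.py 40 0 60 11
```

```text
t 5.7 tip [  61.9 -196.4  252. ] yaw/tilt/roll [-0.8 -5.2 24.8] F(h) [-0.2  0.7 -3.1] Mt [-0.44  0.08  0.01] op 0.153
[-45.4, 204.9, -160.0, -27.0, 11.8, 2.1]
```

```bash
python3 -m handwheel '[[-9,30,-5,-5,2,0],[-18,65,-20,-11,5,1],[-27,105,-40,-17,8,1],[-36,145,-60,-23,10,2],[-45,180,-80,-27,11.8,2]]'
python3 -m handwheel '[[0,10,0,0,0,0],[0,20,0,0,0,0],[0,20,0,0,0,0]]'; python3 goal.py 40 0 60 11
```

```text
time: 6.2
eef_pos: [0.5043, 0.1927, 0.2541]
tcp_rot: [-101.0, -0.1, -80.5]
contact_force: [0.8, 0.0, -4.0]
opening: 0.154
time: 6.5
eef_pos: [0.5051, 0.2129, 0.2544]
tcp_rot: [-100.9, -0.1, -80.5]
contact_force: [0.2, -0.3, -2.9]
opening: 0.148
t 6.5 tip [ 40.8  -3.2 139.9] yaw/tilt/roll [-0.1 10.9 -0.1] F(h) [ 0.1 -0.4 -2.9] Mt [-0.   -0.15  0.01] op 0.148
[-1.3, 2.9, -79.8, 0.1, 0.1, 0.1]
```

```bash
python3 -m handwheel '[[0,1,-20,0,0,0],[-1,2,-50,0,0,0],[-1,3,-80,0,0,0],[-1,3,-100,0,0,0],[-1,3,-100,0,0,0]]'; python3 goal.py 40 0 20 11
python3 - <<'E'
from h import *
np.save("w6T.npy",Tcp())
for n,(x,y,w,h) in (("scene",(240,200,160,160)),("side",(130,180,170,150))):
    im=imaging.get_image(n)[:,:,::-1];cv2.imwrite(f"pics/{n}6.png",im);cv2.imwrite(f"pics/{n}6c.png",cv2.resize(im[y:y+h,x:x+w],None,fx=3.7,fy=3.7,interpolation=cv2.INTER_CUBIC))
E
```

```text
time: 7.0
eef_pos: [0.5034, 0.2132, 0.1525]
tcp_rot: [-101.2, -0.1, -80.7]
contact_force: [-0.0, -0.3, -2.4]
opening: 0.152
t 7.0 tip [39.  -2.9 37.6] yaw/tilt/roll [-0.3 11.2 -0.1] F(h) [-0.1 -0.2 -2.4] Mt [-0.03 -0.04 -0.02] op 0.152
[0.4, 2.5, -17.9, 0.1, -0.2, 0.3]
```

View pics/scene6c.png

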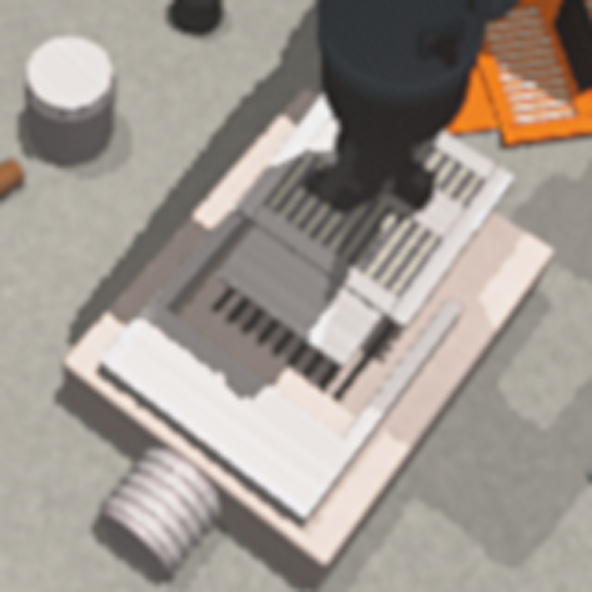

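View pics/side6c.png

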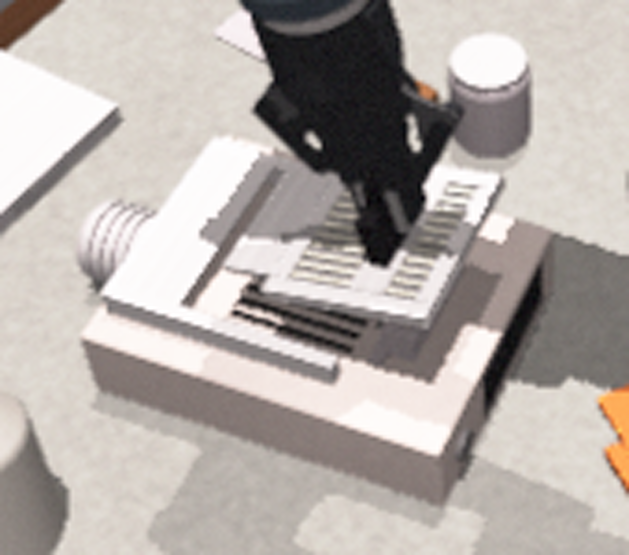

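```bash
cat > m6.py <<'E'
from goal import *
from scipy.optimize import least_squares
T=np.load("w6T.npy");Rf=T[:3,:3]@A
KS,ES=ext("scene");KD,ED=ext("side")
a=lambda x,y:np.array([x/3.7+240,y/3.7+200]);b=lambda x,y:np.array([x/3.7+130,y/3.7+180])
obs=[(KS,ES,(85,45,6),a(348,368)),(KS,ES,(85,-45,6),a(213,281)),(KS,ES,(47,60,10),a(402,327)),(KS,ES,(-65,60,10),a(514,179)),
(KD,ED,(85,45,6),b(227,270)),(KD,ED,(47,60,10),b(262,286)),(KD,ED,(-65,60,10),b(432,317)),(KD,ED,(-65,-60,10),b(502,178))]
def res(p):
    Q=R.from_euler('z',p[3]).as_matrix()@Rf
    return np.concatenate([proj(K,E,Q@(np.array(P)*1e-3)+p[:3])[0]-u for K,E,P,u in obs])
o=least_squares(res,[.5,.21,.1,0],loss='soft_l1');print(np.round(res(o.x),1))
org=o.x[:3];Q=R.from_euler('z',o.x[3]).as_matrix()@Rf
print("frame world by fixed cams",org*1e3,"by kinematics",(T[:3,3]+Rf@OFF)*1e3,"dyaw",np.degrees(o.x[3]))
tip=org+Q@[.085,0,0]
Rh=R.from_euler('z',9.57,degrees=True).as_matrix()
print("tip rel to housing (fixed cams)",Rh.T@(tip-np.array([.5566,.2232,-.00495+.06]))*1e3, "kin", now(T))
E
python3 m6.py
```

```text
[-1.1 -0.1  0.3 -1.   0.6  0.  -1.  -1.3 -1.   0.2  0.1  1.9 -1.3  0.8
  0.1 -0.6]
frame world by fixed cams [515.86202776 214.50410242 111.46869662] by kinematics [517.28050808 214.12203427 114.09757904] dyaw 1.0972692516476585
tip rel to housing (fixed cams) [41.76212221 -0.57292773 39.94284708] kin (array([39.02672885, -2.9267093 , 37.6217295 ]), array([-0.28268174, 11.17658937, -0.08694831]))
```

```bash
python3 -m handwheel '[[0,1.5,-8,0,0,0.2],[0,1.5,-16,0,0,0.2],[0,1.5,-21,0,0,0.2],[0,1.5,-21,0,0,0.2]]'; python3 goal.py 40 0 20 11
python3 - <<'E'
from h import *
np.save("w7T.npy",Tcp())
for n,(x,y,w,h) in (("scene",(240,200,160,160)),("side",(130,180,170,150)),("wrist",(100,60,400,280))):
    im=imaging.get_image(n)[:,:,::-1];cv2.imwrite(f"pics/{n}7.png",im);k=1.8 if n=="wrist" else 3.7;cv2.imwrite(f"pics/{n}7c.png",cv2.resize(im[y:y+h,x:x+w],None,fx=k,fy=k,interpolation=cv2.INTER_CUBIC))
E
```

```text
time: 7.5
eef_pos: [0.5047, 0.2157, 0.1337]
tcp_rot: [-100.9, -0.1, -80.4]
contact_force: [0.3, -0.3, -3.7]
opening: 0.154
t 7.5 tip [40.9 -0.3 19.3] yaw/tilt/roll [-0.  10.9 -0.1] F(h) [ 0.3 -0.4 -3.7] Mt [-0.03 -0.16  0.08] op 0.154
[-0.9, 0.0, 0.8, 0.1, 0.1, 0.0]
```

View pics/scene7c.png

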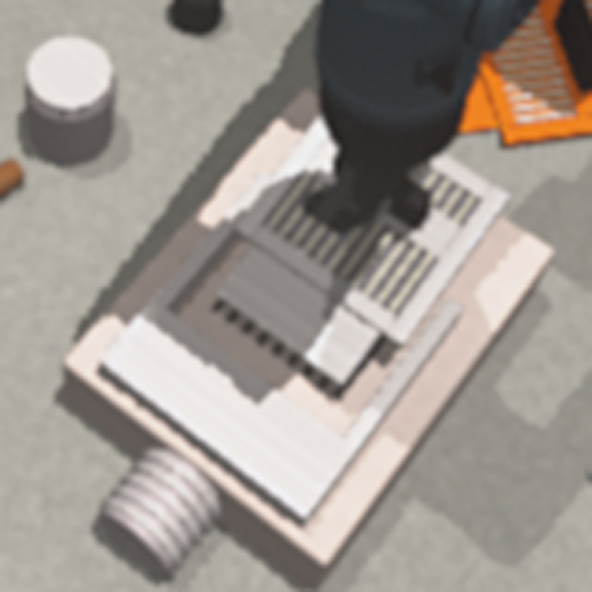

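View pics/side7c.png

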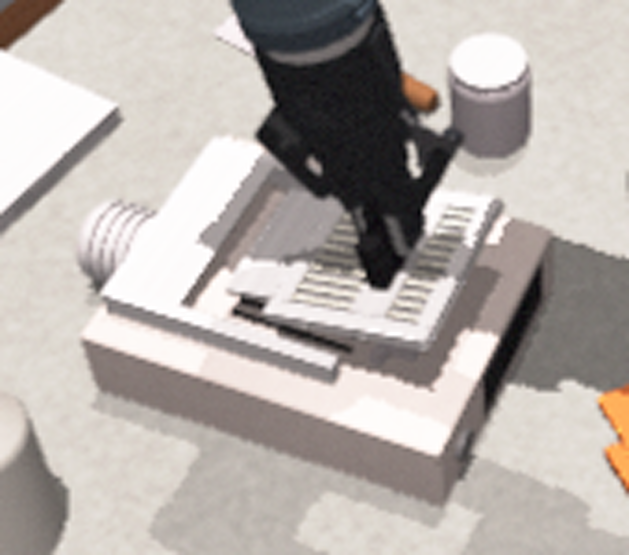

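View pics/wrist7c.png

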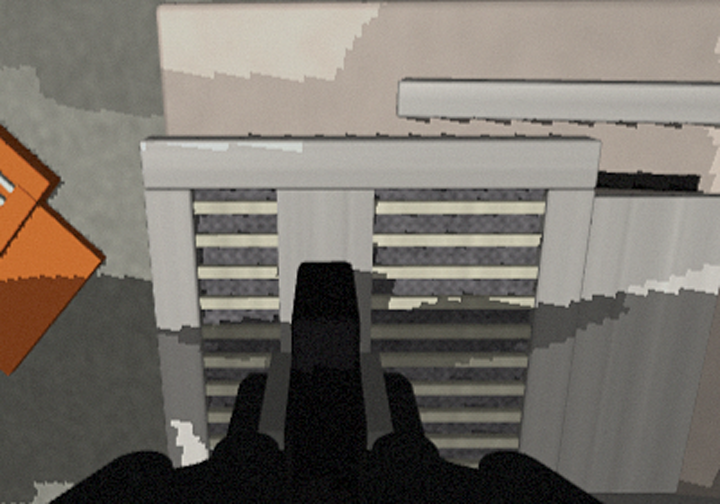

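```bash
cat > m7.py <<'E'
from goal import *
T=np.load("w7T.npy");K,E=ext("wrist",T)
c=lambda x,y:(x/1.8+100,y/1.8+60)
W=plane(K,E,[c(400,119),c(718,125)],.08)
Rh=hM()[:3,:3];W2=(W-hM()[:3,3])@Rh;print("cheek inner edge in assumed housing (want x=-45,y=63):",np.round(W2*1e3,1))
W=plane(K,E,[c(160,5),],.06);print("corner -125,95:",np.round((W-hM()[:3,3])@Rh*1e3,1))
Rf=T[:3,:3]@A;o=T[:3,3]+Rf@OFF
for P in ((-65,60,10),(47,60,10)): print(P,"pred px",(proj(K,E,o+Rf@(np.array(P)*1e-3))-[100,60])*1.8)
E
python3 m7.py
```

```text
cheek inner edge in assumed housing (want x=-45,y=63): [[-44.8  63.8  20. ]
 [ 35.6  63.9  20. ]]
corner -125,95: [[-122.4   95.3    0. ]]
(-65, 60, 10) pred px [[138.2794013  146.95522937]]
(47, 60, 10) pred px [[604.13617049 147.08526163]]
```

```bash
python3 -m handwheel '[[0,0,-4,0,0,0],[0,0,-8,0,0,0],[0,0,-12,0,0,0],[0,0,-12,0,0,0]]'; python3 goal.py;  python3 -m handwheel '[[0,0,-2,0,0,0],[0,0,-2,0,0,0]]'; python3 goal.py
```

```text
time: 8.05
eef_pos: [0.5047, 0.2158, 0.1218]
tcp_rot: [-100.9, -0.1, -80.4]
contact_force: [-1.3, 0.3, -2.7]
opening: 0.157
t 8.05 tip [41.  -0.1  7.3] yaw/tilt/roll [-0.  10.9 -0.1] F(h) [-1.2  0.6 -2.7] Mt [-0.01 -0.09  0.  ] op 0.157
time: 8.25
eef_pos: [0.5045, 0.2158, 0.1194]
tcp_rot: [-101.0, -0.1, -80.4]
contact_force: [0.3, -0.4, -3.2]
opening: 0.154
t 8.25 tip [40.7 -0.1  4.9] yaw/tilt/roll [-0.  11.  -0.1] F(h) [ 0.2 -0.5 -3.2] Mt [-0.02 -0.18 -0.03] op 0.154
```

```bash
for i in 1 2; do python3 -m handwheel '[[0,0,-1.5,0,0,0],[0,0,-1.5,0,0,0]]' >/dev/null; python3 goal.py; done
```

```text
t 8.45 tip [40.6 -0.1  3.2] yaw/tilt/roll [-0.  11.  -0.1] F(h) [-0.2  1.  -2.1] Mt [ 0.04 -0.15  0.07] op 0.152
t 8.65 tip [40.8 -0.1  2. ] yaw/tilt/roll [-0.  11.  -0.1] F(h) [-1.5  0.4 -2.3] Mt [ 0.04 -0.04 -0.01] op 0.156
```

```bash
python3 -m handwheel '[[0,0,-1,0,0,0],[0,0,-1,0,0,0]]' >/dev/null; python3 goal.py
```

```text
t 8.85 tip [40.9 -0.1  1.8] yaw/tilt/roll [-0.  10.9 -0.1] F(h) [-1.6 -0.8  5. ] Mt [-0.01  0.39  0.03] op 0.155
```

```bash
sed -i "s/-35.0\]/-36.9]/" goal.py; python3 -m handwheel '[[0,0,1.5,0,0,0],[0,0,1.5,0,0,0]]' >/dev/null; python3 goal.py
python3 -m handwheel '[[5,1,0,0,0,0],[10,1.7,0,0,0,0],[15,2.5,0,0,0,0],[20,3.4,0,0,0,0],[20,3.4,0,0,0,0]]' >/dev/null; python3 goal.py 69 0 1 11
```

```text
t 9.05 tip [40.7 -0.1  1.5] yaw/tilt/roll [-0.  10.9 -0.1] F(h) [-0.1  0.1 -2.6] Mt [-0.   -0.19  0.02] op 0.154
t 9.55 tip [62.  -0.2  1.4] yaw/tilt/roll [-0.  10.9 -0.1] F(h) [ 0.6  0.  -2.1] Mt [-0.04 -0.11  0.  ] op 0.155
[7.0, 1.3, -0.1, 0.1, 0.1, 0.0]
```

```bash
python3 -m handwheel '[[3,0.5,-0.3,0,0,0],[6,1,-0.3,0,0,0],[6,1,-0.3,0,0,0]]' >/dev/null; python3 goal.py
python3 -m handwheel '[[1.5,0.3,0,0,0,0],[3,0.5,0,0,0,0]]' >/dev/null; python3 goal.py
```

```text
t 9.85 tip [68.5 -0.3  1. ] yaw/tilt/roll [-0.  10.9 -0.1] F(h) [-0.3 -0.  -2.7] Mt [-0.   -0.15 -0.04] op 0.153
t 10.05 tip [71.6 -0.3  1.1] yaw/tilt/roll [-0.  10.9 -0.1] F(h) [ 1.2 -0.2 -2. ] Mt [-0.01 -0.16 -0.04] op 0.153
```

```bash
python3 -m handwheel '[[1.5,0.3,0,0,0,0],[3,0.5,0,0,0,0]]' >/dev/null; python3 goal.py
```

```text
t 10.25 tip [74.8 -0.3  1.2] yaw/tilt/roll [-0.  10.9 -0.1] F(h) [ 0.8  0.1 -3.4] Mt [ 0.04 -0.13 -0.02] op 0.146
```

```bash
python3 -m handwheel '[[1.5,0.3,0,0,0,0],[3,0.5,0,0,0,0]]' >/dev/null; python3 goal.py
```

```text
t 10.45 tip [78.  -0.2  1.2] yaw/tilt/roll [-0.  10.9 -0.1] F(h) [ 0.   0.3 -4.3] Mt [-0.06 -0.13  0.02] op 0.156
```

```bash
python3 -m handwheel '[[1.5,0.3,-0.1,0,0,0],[3,0.5,-0.2,0,0,0]]' >/dev/null; python3 goal.py
```

```text
t 10.65 tip [81.2 -0.3  0.9] yaw/tilt/roll [-0.  10.9 -0.1] F(h) [ 0.9 -0.1 -2.9] Mt [-0.02 -0.11 -0.  ] op 0.156
```

```bash
python3 -m handwheel '[[1.5,0.3,0,0,0,0],[3,0.5,0,0,0,0]]' >/dev/null; python3 goal.py
```

```text
t 10.85 tip [84.3 -0.3  0.9] yaw/tilt/roll [-0.  10.9 -0.1] F(h) [-0.5 -0.2 -3. ] Mt [-0.04 -0.14 -0.01] op 0.154
```

```bash
python3 -m handwheel '[[1.5,0.3,0,0,0,0],[3,0.5,0,0,0,0]]' >/dev/null; python3 goal.py
```

```text
t 11.05 tip [87.5 -0.3  0.9] yaw/tilt/roll [-0.  10.9 -0.1] F(h) [ 0.8 -0.5 -2.6] Mt [ 0.05 -0.11  0.04] op 0.153
```

```bash
python3 -m handwheel '[[1.5,0.3,0,0,0,0],[2.5,0.4,0,0,0,0]]' >/dev/null; python3 goal.py
```

```text
t 11.25 tip [90.2 -0.3  0.9] yaw/tilt/roll [-0.  10.9 -0.1] F(h) [-0.   0.  -3.4] Mt [ 0.01 -0.2   0.01] op 0.151
```

```bash
python3 -m handwheel '[[1.5,0.3,0,0,0,0],[2.5,0.4,0,0,0,0]]' >/dev/null; python3 goal.py
```

```text
t 11.45 tip [92.9 -0.3  0.9] yaw/tilt/roll [-0.  10.8 -0.1] F(h) [-0.8  0.5 -2.6] Mt [ 0.01  0.06 -0.05] op 0.156
```

```bash
python3 -m handwheel '[[1.5,0.3,0,0,0,0],[2.5,0.4,0,0,0,0]]' >/dev/null; python3 goal.py
```

```text
t 11.65 tip [93.1 -0.1  0.3] yaw/tilt/roll [-0.  11.1 -0.1] F(h) [-8.8  0.9  0.7] Mt [-0.01  1.26 -0.14] op 0.154
```

The tongue met a firm stop at about x = 93 with −8.8 N. Next I'll ease the push and swing the frame down about the tip.

```bash
python3 goal.py 92.8 -0.2 0.6 9.5 93.0 -0.2 0.6 8 93.1 -.2 .6 6.5
```

```text
t 11.65 tip [93.1 -0.1  0.3] yaw/tilt/roll [-0.  11.1 -0.1] F(h) [-8.8  0.9  0.7] Mt [-0.01  1.26 -0.14] op 0.154
[-1.8, -0.5, -2.5, 0.3, -1.6, 0.0]
[-3.0, -0.6, -5.1, 0.6, -3.1, 0.0]
[-4.2, -0.9, -7.7, 0.8, -4.6, 0.0]
```

```bash
python3 -m handwheel '[[-1.8,-0.5,-2.5,0.3,-1.6,0],[-3,-0.6,-5.1,0.6,-3.1,0],[-3,-0.6,-5.1,0.6,-3.1,0]]' >/dev/null; python3 goal.py 92.8 -0.2 0.6 7 93.0 -0.2 0.6 6
```

```text
t 11.95 tip [92.3 -0.   0.5] yaw/tilt/roll [0. 8. 0.] F(h) [ 0.6  0.2 -3.2] Mt [ 0.05 -0.08  0.01] op 0.154
[-0.3, -0.2, -1.6, 0.2, -1.0, -0.0]
[-1.0, -0.3, -3.4, 0.3, -2.0, -0.0]
```

```bash
python3 -m handwheel '[[-0.3,-0.2,-1.6,0.2,-1,0],[-1,-0.3,-3.4,0.3,-2,0],[-1,-0.3,-3.4,0.3,-2,0]]' >/dev/null; python3 goal.py 93.0 -0.2 0.6 5 93.2 -0.2 0.6 4
```

```text
t 12.25 tip [92.7 -0.1  0.5] yaw/tilt/roll [ 0.  6. -0.] F(h) [ 0.2 -0.6 -3.4] Mt [ 0.01 -0.07  0.  ] op 0.148
[-0.4, -0.2, -1.6, 0.2, -0.9, -0.0]
[-1.0, -0.3, -3.4, 0.4, -1.9, -0.0]
```

```bash
python3 -m handwheel '[[-0.4,-0.2,-1.6,0.2,-0.9,0],[-0.4,-0.2,-1.6,0.2,-0.9,0]]' >/dev/null; python3 goal.py; python3 -m handwheel '[[1,0.2,0,0,0,0],[1,0.2,0,0,0,0]]' >/dev/null; python3 goal.py 93.2 -0.2 0.6 4 93.4 -0.2 0.6 3
```

```text
t 12.45 tip [93.3 -0.3  0.8] yaw/tilt/roll [0.  4.9 0. ] F(h) [ 1.4  1.2 -4.3] Mt [ 0.01 -0.39 -0.11] op 0.152
t 12.65 tip [93.8 -0.2  0.6] yaw/tilt/roll [0. 5. 0.] F(h) [-1.9  0.4 -2.4] Mt [-0.02  0.3  -0.02] op 0.15
[-1.4, -0.2, -1.8, 0.2, -1.0, -0.0]
[-1.9, -0.3, -3.6, 0.3, -2.0, -0.0]
```

```bash
python3 -m handwheel '[[-0.8,-0.1,-1.8,0.2,-1,0],[-0.8,-0.1,-1.8,0.2,-1,0]]' >/dev/null; python3 goal.py 93.6 -0.2 0.6 3
```

```text
t 12.85 tip [93.9 -0.1  0.6] yaw/tilt/roll [0.  3.9 0. ] F(h) [ 1.3  0.  -4. ] Mt [ 0.1  -0.03 -0.01] op 0.148
[-0.9, -0.2, -1.7, 0.1, -0.9, -0.0]
```

```bash
python3 -m handwheel '[[-0.8,-0.2,-1.7,0.1,-0.9,0],[-0.8,-0.2,-1.7,0.1,-0.9,0]]' >/dev/null; python3 goal.py 93.6 -0.2 0.6 2
```

```text
t 13.05 tip [94.  -0.1  0.7] yaw/tilt/roll [ 0.   2.9 -0. ] F(h) [ 0.2 -0.3 -4.6] Mt [ 0.16 -0.17 -0.  ] op 0.149
[-1.1, -0.2, -1.8, 0.2, -0.9, -0.0]
```

```bash
python3 - <<'E'
from h import *
np.save("w8T.npy",Tcp())
for n,(x,y,w,h) in (("scene",(240,200,160,160)),("side",(130,180,170,150)),("wrist",(80,40,420,280))):
    im=imaging.get_image(n)[:,:,::-1];cv2.imwrite(f"pics/{n}8.png",im);k=1.8 if n=="wrist" else 3.7;cv2.imwrite(f"pics/{n}8c.png",cv2.resize(im[y:y+h,x:x+w],None,fx=k,fy=k,interpolation=cv2.INTER_CUBIC))
E
```

```text
(no output)
```

View pics/side8c.png

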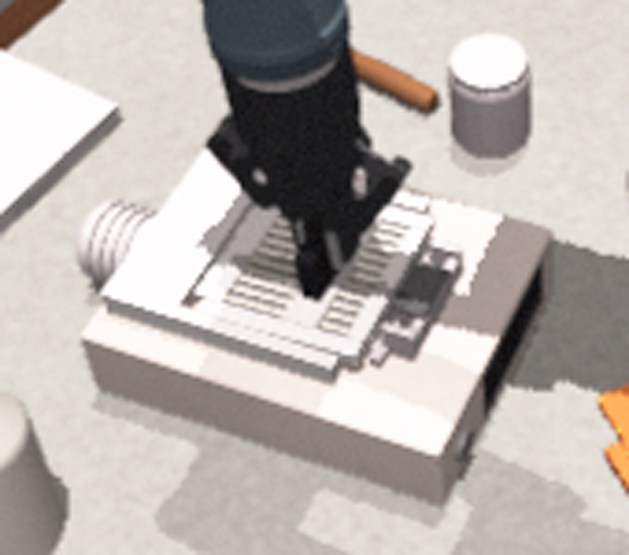

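View pics/wrist8c.png

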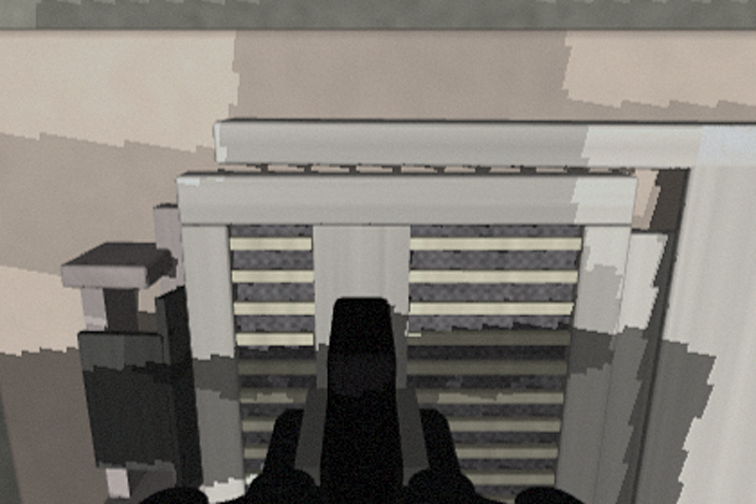

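View pics/scene8c.png

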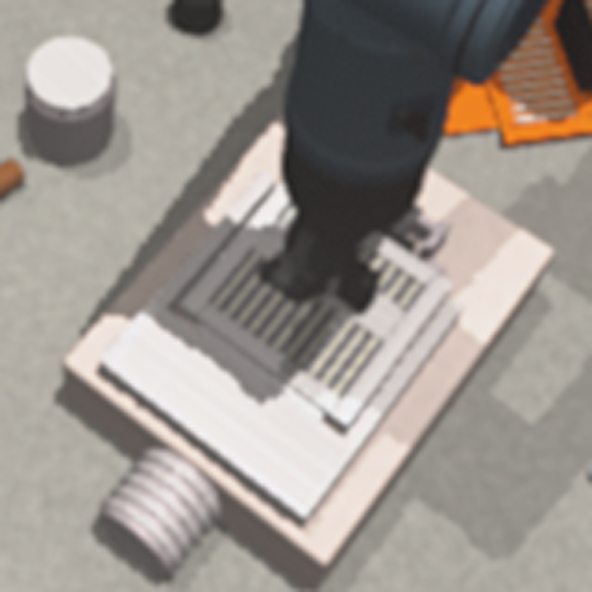

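Nothing is jammed: the frame lies between the cheeks, with its rear edge at the catch tongue (wrist crop (185,350)). I'll carry on down in small steps.

```bash
python3 goal.py 93.7 -0.2 0.6 2;python3 -m handwheel '[[-0.9,-0.2,-1.8,0.1,-0.9,0],[-0.9,-0.2,-1.8,0.1,-0.9,0]]' >/dev/null; python3 goal.py 93.7 -0.2 0.6 1.2
```

```text
t 13.2 tip [94.  -0.2  0.6] yaw/tilt/roll [ 0.  3. -0.] F(h) [ 0.7  1.  -4.3] Mt [ 0.11 -0.23 -0.07] op 0.149
[-1.0, -0.2, -1.8, 0.2, -1.0, -0.0]
t 13.4 tip [94.  -0.2  0.6] yaw/tilt/roll [ 0.   2.  -0.1] F(h) [ 2.3  0.5 -4.4] Mt [ 0.1  -0.5  -0.06] op 0.151
[-0.8, -0.1, -1.4, 0.2, -0.8, -0.0]
```

```bash
python3 -m handwheel '[[-0.7,-0.1,-1.4,0.1,-0.8,0],[-0.7,-0.1,-1.4,0.1,-0.8,0]]' >/dev/null; python3 goal.py 93.8 -0.2 0.6 0.5
```

```text
t 13.6 tip [93.8 -0.3  0.7] yaw/tilt/roll [ 0.   1.1 -0.1] F(h) [ 2.6  0.6 -4.3] Mt [ 0.06 -0.45 -0.04] op 0.157
[-0.5, 0.0, -1.2, 0.2, -0.6, -0.0]
```

```bash
python3 -m handwheel '[[-0.4,0,-1.2,0.1,-0.6,0],[-0.4,0,-1.2,0.1,-0.6,0]]' >/dev/null; python3 goal.py 93.8 -0.2 0.3 0
```

```text
t 13.8 tip [94.  -0.3  0.8] yaw/tilt/roll [ 0.   0.5 -0.1] F(h) [ 1.7  0.1 -3.9] Mt [-0.01 -0.41 -0.05] op 0.15
[-0.5, -0.0, -1.3, 0.2, -0.4, -0.0]
```

```bash
python3 -m handwheel '[[-0.4,0,-1.2,0.1,-0.5,0],[-0.4,0,-1.2,0.1,-0.5,0]]' >/dev/null; python3 goal.py 93.8 -0.2 -0.3 0
```

```text
t 14.0 tip [93.9 -0.3  0.6] yaw/tilt/roll [ 0.  -0.1 -0.1] F(h) [ 2.9 -0.2 -3.6] Mt [-0.01 -0.43 -0.1 ] op 0.15
[-0.1, 0.1, -0.7, 0.1, 0.1, -0.0]
```

```bash
python3 -m handwheel '[[0,0,-0.8,0,0,0],[0,0,-0.8,0,0,0]]' >/dev/null; python3 goal.py; python3 - <<'E'
from h import *
np.save("w9T.npy",Tcp())
for n,(x,y,w,h) in (("side",(130,180,170,150)),("wrist",(80,40,420,280))):
    im=imaging.get_image(n)[:,:,::-1];cv2.imwrite(f"pics/{n}9.png",im);k=1.8 if n=="wrist" else 4.5;cv2.imwrite(f"pics/{n}9c.png",cv2.resize(im[y:y+h,x:x+w],None,fx=k,fy=k,interpolation=cv2.INTER_CUBIC))
E
```

```text
t 14.2 tip [94.1 -0.3 -0.2] yaw/tilt/roll [ 0.  -0.1 -0.1] F(h) [ 2.2 -0.2 -2.7] Mt [-0.01 -0.31  0.02] op 0.152
```

View pics/side9c.png

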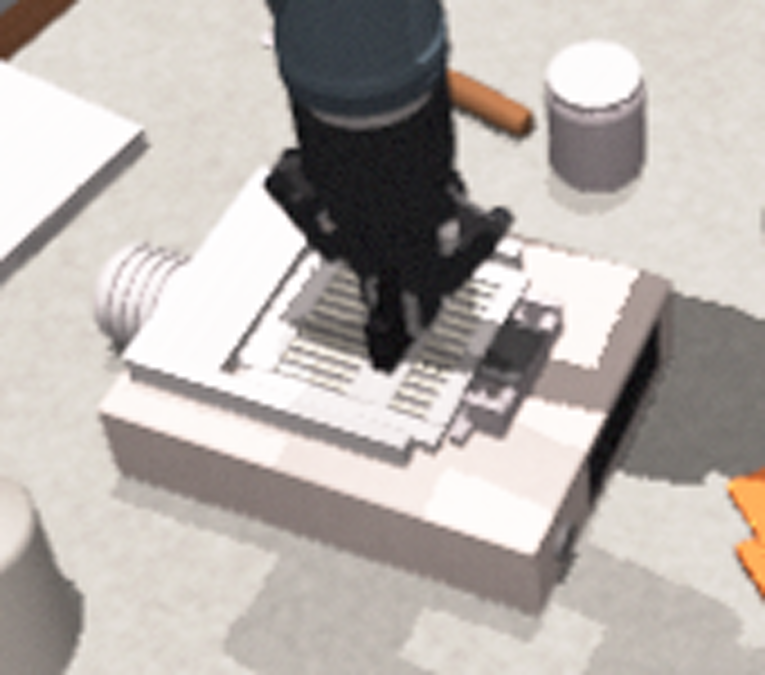

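View pics/wrist9c.png

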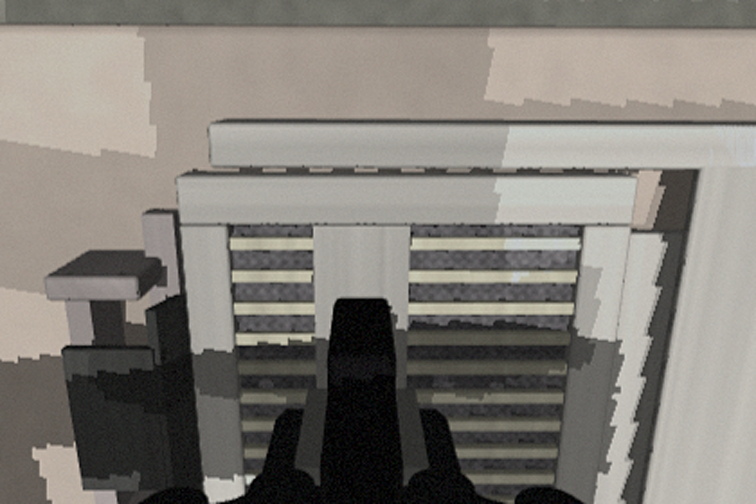

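The frame is nearly flat and its rear edge is against the slope of the catch tongue (wrist crop (180,380)). I'll keep pressing gently.

```bash
python3 -m handwheel '[[0,0,-0.7,0,0,0],[0,0,-0.7,0,0,0]]' >/dev/null; python3 goal.py
```

```text
t 14.5 tip [92.9 -0.3 -1.8] yaw/tilt/roll [ 0.   0.  -0.1] F(h) [ 0.3 -0.4 -2.8] Mt [-0.02  0.07 -0.03] op 0.158
```

```bash
python3 -m handwheel '[[0,0,-0.7,0,0,0],[0,0,-0.7,0,0,0]]' >/dev/null; python3 goal.py
```

```text
t 14.7 tip [92.6 -0.3 -2.4] yaw/tilt/roll [ 0.   0.1 -0.1] F(h) [-0.9 -0.4 -0.7] Mt [ 0.01 -0.01 -0.02] op 0.153
```

```bash
python3 -m handwheel '[[0,0,-0.7,0,0,0],[0,0,-0.7,0,0,0]]' >/dev/null; python3 goal.py; python3 - <<'E'
from h import *
np.save("w10T.npy",Tcp())
for n,(x,y,w,h) in (("wrist",(80,40,420,280)),):
    im=imaging.get_image(n)[:,:,::-1];cv2.imwrite(f"pics/{n}10.png",im);k=1.8 if n=="wrist" else 4.5;cv2.imwrite(f"pics/{n}10c.png",cv2.resize(im[y:y+h,x:x+w],None,fx=k,fy=k,interpolation=cv2.INTER_CUBIC))
E
```

```text
t 14.9 tip [92.6 -0.3 -2.6] yaw/tilt/roll [ 0.   0.1 -0.1] F(h) [-2.3 -0.8  4.7] Mt [ 0.05  0.2  -0.  ] op 0.154
```

View pics/wrist10c.png

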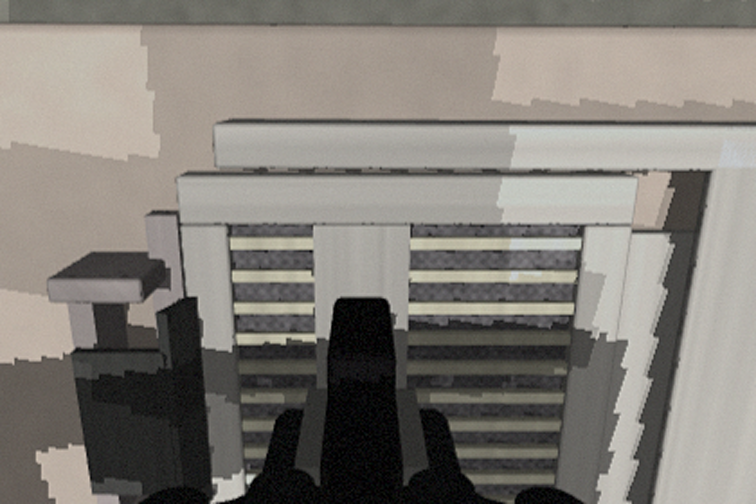

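The catch tongue now overlaps the frame's rear edge (crop x up to 210, frame edge at about 185), so it has sprung out. The seat reaction is felt. One more small press, then release.

```bash
python3 -m handwheel '[[0,0,-0.6,0,0,0],[0,0,-0.6,0,0,0]]' >/dev/null; python3 goal.py; python3 -m handwheel '[[0,0,0.2,0,0,0],[0,0,0.2,0,0,0],[0,0,0.2,0,0,0],[0,0,0.2,0,0,0]]' 30 ; python3 goal.py
```

```text
t 15.15 tip [92.6 -0.3 -2.5] yaw/tilt/roll [ 0.   0.  -0.1] F(h) [-2.3 -1.6  5.6] Mt [ 0.09  0.32 -0.03] op 0.153
time: 15.55
eef_pos: [0.5472, 0.2227, 0.0944]
tcp_rot: [-90.1, -0.1, -80.4]
contact_force: [0.2, 0.4, -0.6]
opening: 0.348
t 15.55 tip [92.6 -0.3 -2.6] yaw/tilt/roll [ 0.   0.1 -0.1] F(h) [ 0.3  0.4 -0.6] Mt [ 0.03 -0.03  0.02] op 0.348
```

```bash
python3 -m handwheel '[[0,0,10,0,0,0],[0,0,25,0,0,0],[0,0,45,0,0,0],[0,0,75,0,0,0],[0,0,105,0,0,0]]'; python3 -m handwheel '[[0,-10,20,0,0,0],[0,-20,40,0,0,0],[0,-20,40,0,0,0]]'
python3 - <<'E'
from h import *
np.save("w11T.npy",Tcp())
for n,(x,y,w,h),k in (("scene",(240,200,160,160),3.7),("side",(130,180,170,150),4.4),("wrist",(80,20,420,310),1.8)):
    im=imaging.get_image(n)[:,:,::-1];cv2.imwrite(f"pics/{n}11.png",im);cv2.imwrite(f"pics/{n}11c.png",cv2.resize(im[y:y+h,x:x+w],None,fx=k,fy=k,interpolation=cv2.INTER_CUBIC))
E
```

```text
time: 16.05
eef_pos: [0.547, 0.2227, 0.2008]
tcp_rot: [-90.1, -0.1, -80.4]
contact_force: [0.8, -0.0, -0.0]
opening: 0.35
time: 16.35
eef_pos: [0.5488, 0.2022, 0.2449]
tcp_rot: [-89.7, -0.1, -80.4]
contact_force: [0.8, -0.0, 0.1]
opening: 0.348
```

View pics/wrist11c.png

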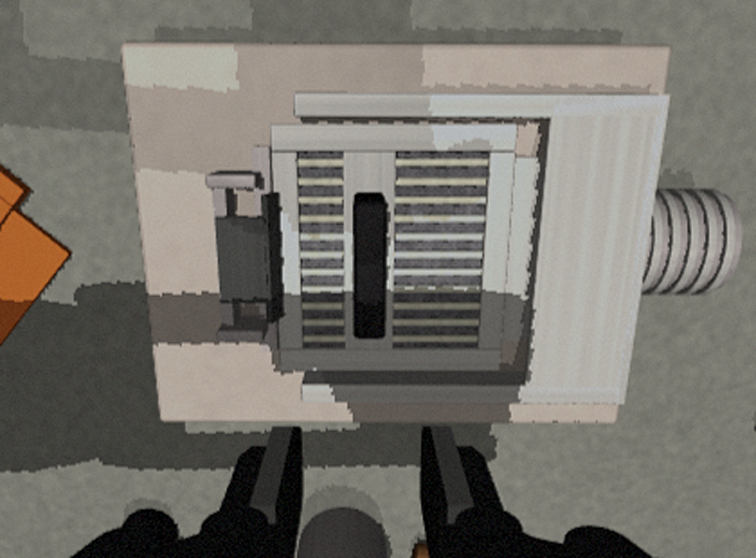

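View pics/side11c.png

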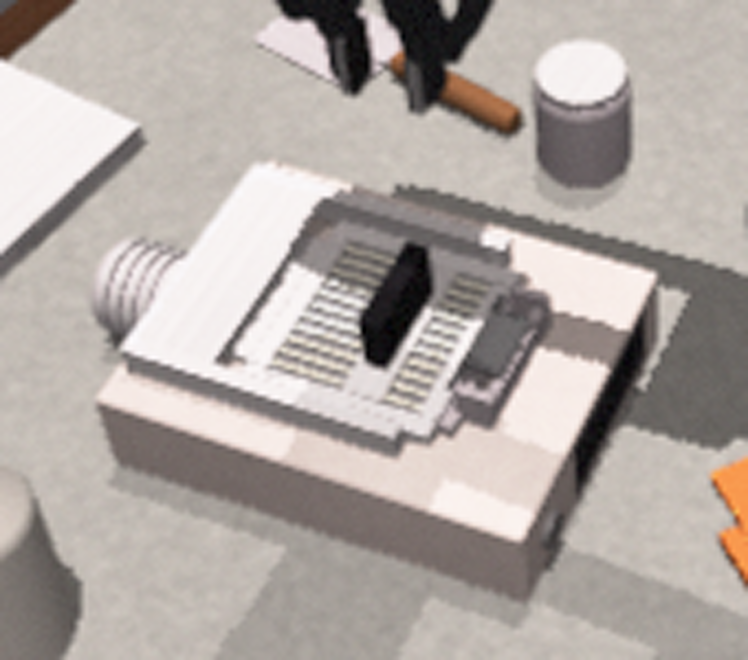

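View pics/scene11.png

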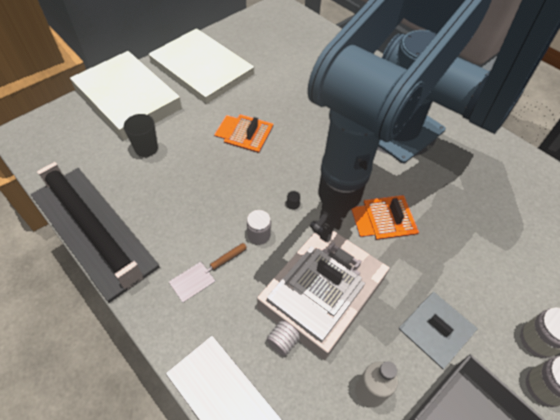

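Checks before handing in: the catch tongue overlaps the frame's rear edge. At release the TCP was at z = 94.4 mm, which is the grasp height on the table (34.5 mm) plus the 60 mm seat, so the frame is fully down. The bystanders look unmoved.

```bash
python3 -c "
from bench import ctrl; print(ctrl.finish_job())"
```

```text
the job is handed in; nothing more can be done
None
```

The filter frame is back on the fan box, lying flat with the catch out over its rear edge. I handed the job in at about 16.5 s of the 58 s allowed.

**What I did:** I picked the aluminium frame, not the orange look-alikes or the grey cover, and gripped it by its bar. I held it nose-down at 11° and slid the tongue under the lip. It met the stop at housing x ≈ 93 mm with about 9 N. I then swung it down and pressed with less than 10 N until the catch sprang out, released it and moved the hand clear.

**Last checks that agreed:**
- **Catch:** the wrist pictures show the tongue clear of the frame's edge before the last press and overlapping it afterwards, both while held and after release.
- **Height:** at release the hand stood 59.9 mm above its height when it gripped the frame on the table, which matches the 60 mm seat.
- **Forces and bystanders:** the force reading returned to about zero after release. By eye, nothing else on the bench had moved.

**What disagreed:**
- **Camera offset:** the cameras placed things 3–5 mm too low, and the fixed and wrist cameras differed by up to 4 mm in x. I set the final heights and the stop position by touch.
- **Tip height:** my computed tip height ended about 2.5 mm below the seat. I put this down to a small error in how I modelled the frame in the gripper. I did not measure flatness directly in the final picture.

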